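# Make up the lathe's sharpening arbor

## Task

Make up the lathe's sharpening arbor: pull the steel arbor forward out of its spring clip on the wooden rack, stand it fully home in the bore of the blue stand, then slip over its spindle, in this order from the bottom, the grey grinding wheel, the brass spacer, the honing wheel with the leather rim and last the black lock collar, each flat on the one before. The grey wheel is brittle, so lower it into place and never let it drop. Leave the glue bottle, the grease tub and the chisel where they are, and let go of everything at the end.

Things in the scene. Friction and masses are not known exactly. Their poses are not given: they have to be found in the camera images.
- arbor: Steel arbor, 112 mm long, 0.2 kg, upright in the rack's clip. Origin: centre of its foot; z up along its axis. Shank 12 mm dia. at the foot widening to 18 mm at z 50; flange 30 mm dia., z 50 to 58; spindle 12 mm dia., z 58 to 105, then a cone to 6 mm at the tip, z 112. The clip holds the spindle at z 64 to 74; grip it above, z 78 to 105. Lifted straight up, the flange would catch under the clip.
- clip_rack: Fixed wooden rack, foot 64 x 150 x 14 mm, board behind to z 90. Origin: underside of the foot, z up; front and open side of the clips face its -x. The arbor stands on the foot, axis at rack x -8, y +35 mm, in a clip from z 78 to 88: pull it 25 mm or more along -x (about 10 N), then lift. The clip at y -35 holds a thin bar fixed to the rack, top z 87. A lathe is at the right.
- stand: Fixed round blue stand: foot 90 mm dia., pillar 52 mm dia., top at z 60 mm, with an upright bore 21 mm dia. from the top down to z 8 mm on its axis, brass ring round the mouth. Origin at the centre of its underside, z up. With the arbor fully home its flange rests on the pillar's top and the arbor's origin is at stand z 10 mm.
- grey_wheel: Loose grey grinding wheel with a dark blue centre on top, a disc 60 mm dia., 14 mm thick, bore 15 mm dia. on its axis, 0.1 kg, lying flat on the table. Origin at the centre of its underside, z up. Finally its underside is at z 58 mm of the arbor.
- brass_spacer: Loose plain brass ring 30 mm dia., 8 mm thick, bore 15 mm dia., lying flat on the table. Origin at the centre of its underside, z up. Finally its underside is at z 72 mm of the arbor.
- honing_wheel: Loose light wooden wheel with a dark brown leather rim, 54 mm dia., 14 mm thick, bore 15 mm dia., lying flat on the table. Origin at the centre of its underside, z up. Finally its underside is at z 80 mm of the arbor.
- lock_collar: Loose black ring 32 mm dia., 10 mm thick, bore 15 mm dia., with a small steel mark on it, lying flat on the table. Origin at the centre of its underside, z up. Finally its underside is at z 94 mm of the arbor.
- glue_bottle: Bystander: white glue bottle with an orange cap, 52 mm dia., 130 mm tall, standing at the back. Origin at the centre of its underside.
- grease_tub: Bystander: black tub with a red screw lid, 66 mm dia., 79 mm tall, standing at the right. Origin at the centre of its underside.
- chisel: Bystander: wood chisel, 220 mm long along its y, 29 mm thick, lying at the back left. Origin at the middle of its underside.
Things that resemble listed ones, but are neither listed nor needed, are in the scene too. What is shaped like the honing_wheel but green is not meant.

How it is judged:
On the way, in this order (a step that is already met when the one before it is completed fails the run):
1. the arbor stands fully home in the blue stand (z of arbor in the frame of stand between 0.006 and 0.014 m and horizontal distance between arbor and stand below 0.006 m and angle between arbor's own z axis and vertical below 0.06 rad), for 0.2 s.
2. the grey wheel lies on the arbor's flange (z of grey_wheel in the frame of arbor between 0.053 and 0.063 m and horizontal distance between grey_wheel and arbor below 0.005 m), for 0.2 s.
3. the brass spacer lies on the grey wheel (z of brass_spacer in the frame of arbor between 0.067 and 0.077 m and horizontal distance between brass_spacer and arbor below 0.005 m), for 0.2 s.
4. the honing wheel lies on the spacer (z of honing_wheel in the frame of arbor between 0.075 and 0.085 m and horizontal distance between honing_wheel and arbor below 0.005 m), for 0.2 s.
5. the black collar lies on the honing wheel (z of lock_collar in the frame of arbor between 0.089 and 0.099 m and horizontal distance between lock_collar and arbor below 0.005 m), for 0.2 s.
At the end, for the whole second after the job is handed in: Arbor upright and home in the blue stand (height within 4 mm, axis within 6 mm, tilt under 0.06 rad); on it, from the bottom: grey wheel, brass spacer, honing wheel, black collar, each within 3.5 mm of its height in the stack and 5 mm of the arbor's axis; all at rest (all of step 1 and z of grey_wheel in the frame of arbor between 0.0545 and 0.0615 m and horizontal distance between each of grey_wheel, brass_spacer, honing_wheel, lock_collar and arbor below 0.005 m and z of brass_spacer in the frame of arbor between 0.0685 and 0.0755 m and z of honing_wheel in the frame of arbor between 0.0765 and 0.0835 m and z of lock_collar in the frame of arbor between 0.0905 and 0.0975 m and linear speed of each of arbor, grey_wheel, brass_spacer, honing_wheel, lock_collar below 0.02 m/s and angular speed of each of arbor, grey_wheel, brass_spacer, honing_wheel, lock_collar below 0.3 rad/s); the robot touches nothing.
It fails at once if the glue bottle was moved by more than 25 mm (distance of glue_bottle from where it was at the start of the episode above 0.025 m).
It fails at once if the grease tub was moved by more than 25 mm (distance of grease_tub from where it was at the start of the episode above 0.025 m).
It fails at once if the chisel was moved by more than 25 mm (distance of chisel from where it was at the start of the episode above 0.025 m).
It fails at once if the grey wheel was dropped (moving freely, out of the fingers, faster than 0.5 m/s) (linear speed of grey_wheel above 0.5 m/s and contact force between the fingers and grey_wheel below 0.05 N).
It also fails if it takes over 128 s, if anything falls off the work surface, if the arm or the gripper's body presses on something with over 40 N, if the wrist force passes 120 N, or if a joint passes its speed limit or range.

## Robot

A 7-joint arm with a two-finger parallel gripper is mounted at the origin on a cart in front of the work surface, level with it; the furniture and walls round the work are solid. World frame = base frame: x ahead of the robot, y to its left, z up, the work surface at z = 0. Lengths are in m, angles in rad, forces in N, time in s.
With the tool pointing down it reaches from about 0.425 to 0.95 m from the base axis. Payload 4.7 kg.
Tool frame: the origin (TCP) lies midway between the tips of the shut fingers; the grasp point (between the pads) lies 19 mm behind it; z points along the fingers, y is the line along which they close (so a half turn about z gives the same grasp; the last joint's range is limited). The gripper opens to 85 mm and grips with 20 to 120 N. Pads are 22 mm wide; open, the fingers measure 114 mm over their backs; the gripper's body (76 mm by 85 mm) begins 54 mm behind the grasp point. The pads swing forward as they close: fully open they stand 13 mm farther back than shut.
Start: joints at [-1.283, 0.469, -0.049, 1.532, 0.024, 1.141, -0.082], TCP at [0.21, 0.641, 0.231] pointing down, gripper open.
Joint ranges: [-2.59, 2.59], [-0.33, 1.99], [-1.39, 1.29], [0.1, 2.45], [-1.04, 4.18], [0.21, 1.99], [-2.66, 2.66]. Speed limits (rad/s): [2.57, 2.57, 3.14, 3.14, 3.14, 3.14, 3.14].

## Interface

Orientations are given as a 3x3 rotation matrix whose columns are the frame's x, y, z axes.
In Python, from bench import * gives the robot as it stands.
- The arm moves only by the tool move_arm, never from a script. Its argument "plan" is one flat list of numbers, 7 for each row, row after row: the shift along the tool's x, y, z in units of 40 mm (1.0 is 40 mm), then the turn, a rotation vector about the tool's x, y, z in units of 6 degrees (1.0 is 6 degrees), then the finger opening in mm, from 0 to 85.4. A call has 1 to 12 rows; each row is the pose to reach, as a shift and turn from the pose commanded when the call began, along the tool's axes at that moment; what a row does not reach only later rows make up. A row lasts 1/12 s, in which the tool goes at most 41.7 mm and 7.16 degrees, less where a joint would pass 70% of its speed; a pose out of reach is approached as far as the arm can. A call with a gripper value outside its range is refused whole. The fingers move at their own pace and stop on an object; "force" is the grip in N (left out, the last holds). Time passes only in rows, so rows that repeat a pose let the fingers close. It gives the time, the measured TCP pose, the force, the opening and the grip force at its end, in the units of the state.
- state(): the state, without advancing time (a new reading comes with each control period).
- read_camera(name): name is "scene" or "top"; returns the picture (420x560x3 uint8, red, green, blue); there is no depth.
- camera_info(name): a dict with "fovy" (degrees; the focal length in pixels is half the picture's height over the tangent of half this angle, whatever the lens; pixels are square), "cx", "cy" (the principal point, pixels), "rvec" (rotation vector, rad) and "tvec" (3), from world to camera coordinates, as OpenCV has them. Camera axes: x right, y down, z forward; pixel columns grow to the right and rows downward; lengths in m; the calibration is good to about 2 mm. A picture is of the moment at which its call begins. camera_info takes no time and is no camera call.
- close_job(): hands the job in; it is judged then, once.
The state is a dict: "clock": time; "joints": joint angles; "qd": joint speeds; "tau": joint torques, N m; "tool_pos": TCP position; "eef_rot": TCP orientation; "wrist_force": force on the tool from outside, world axes, zero at the start; "torque": the same for the moment, N m; "width": finger opening in m; "grip_force": force on a finger pad.
Only numpy, scipy, OpenCV 4.12 (cv2) and the standard library are available. Lean on these libraries where they do the work, as an engineer would, in place of code of your own. Each camera call takes 0.05 s, during which the arm holds its last target. There are 200 camera calls.

## Working session

There is one attempt and no reset: what is moved stays moved. The work goes in short steps, Python scripts to look and compute and a tool call to move; the robot and the scene stay as the last step left them, time stands still between calls to the robot, and variables do not carry over. Pictures are saved under pics/ and viewed, at most 14 in all, crops included, and the job is handed in when it is done.

Besides the shell and the picture viewer there is one more tool, called after ">>>" by a JSON object that holds its "fn" and its "kwargs", one argument or row to a line. move_arm: Moves the arm, as the interface text tells. Its arguments: {"type":"object","properties":{"plan":{"type":"array","items":{"type":"number"}},"force":{"type":"number"}},"required":["plan"]}

```bash
mkdir -p pics; python3 - <<'E'
from bench import *
import cv2
for n in ("scene","top"):
    im=read_camera(n); cv2.imwrite(f"pics/{n}0.png",im[:,:,::-1]); print(n,camera_info(n))
print(state())
E
```

```text
scene {'fovy': 56.42689937142504, 'cx': 281.67142179065945, 'cy': 210.62552469979482, 'rvec': array([ 2.38740248, -0.73223087,  0.22748862]), 'tvec': array([-0.3911468 ,  0.37112729,  0.6373104 ])}
top {'fovy': 55.303064481242146, 'cx': 284.2603496923496, 'cy': 210.33633145387807, 'rvec': array([ 2.13939613, -2.14074962,  0.16563305]), 'tvec': array([0.15863835, 0.5708484 , 1.06330229])}
{'clock': 0.1, 'joints': array([-1.2829299 ,  0.46935668, -0.04857591,  1.5335544 ,  0.02411811,
        1.14103492, -0.08230287]), 'qd': array([ 0.00091393, -0.00055244, -0.00183374, -0.00111167, -0.00011669,
        0.00019679,  0.00160028]), 'tau': array([ 4.27392615e-04, -5.11519504e+01, -4.70303698e-02, -2.38390213e+01,
        1.07149832e-02,  4.33374211e-03,  6.97690439e-07]), 'tool_pos': array([0.21009887, 0.64091741, 0.23037759]), 'eef_rot': array([[-9.50252719e-01,  3.11479618e-01, -4.66585902e-04],
       [ 3.11479955e-01,  9.50251194e-01, -1.70453017e-03],
       [-8.75525969e-05, -1.76506659e-03, -9.99998438e-01]]), 'wrist_force': array([ 0.11527621,  0.18550798, -0.75312878]), 'torque': array([-0.00830204, -0.03166761, -0.0392009 ]), 'grip_force': 0.0, 'width': 0.08555567712497936}
```

View pics/scene0.png

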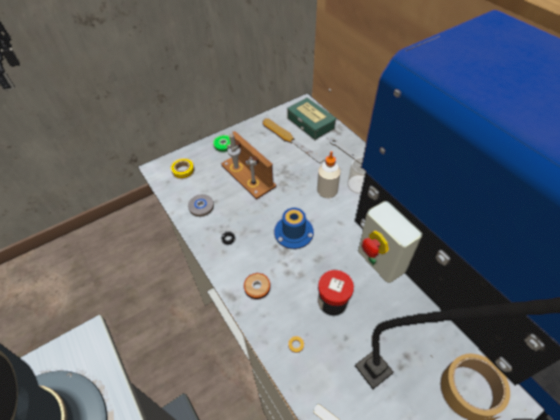

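View pics/top0.png

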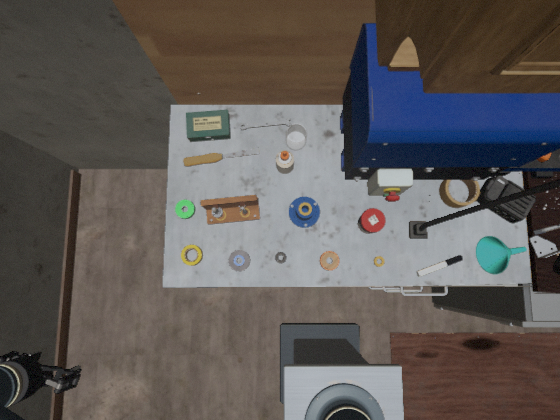

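Candidates (top picture): grey wheel (239,260); black collar (281,257); honing wheel: brown (330,260), not green (185,209) or yellow (191,254); brass spacer: small ring (378,261) rather than the yellow ring (191,254) or tan roll (460,190); arbor: left (217,212) versus right bar (244,212) in the rack. I'll check in a close crop.

```bash
python3 - <<'E'
import cv2,numpy as np
t=cv2.imread("pics/top0.png"); s=cv2.imread("pics/scene0.png")
a=cv2.resize(t[180:285,165:400],(800,357),interpolation=cv2.INTER_CUBIC)
cv2.imwrite("pics/ct.png",a)
b=cv2.resize(s[115:255,155:325],(728,600),interpolation=cv2.INTER_CUBIC)
cv2.imwrite("pics/cs.png",b)
E
```

```text
(no output)
```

View pics/ct.png

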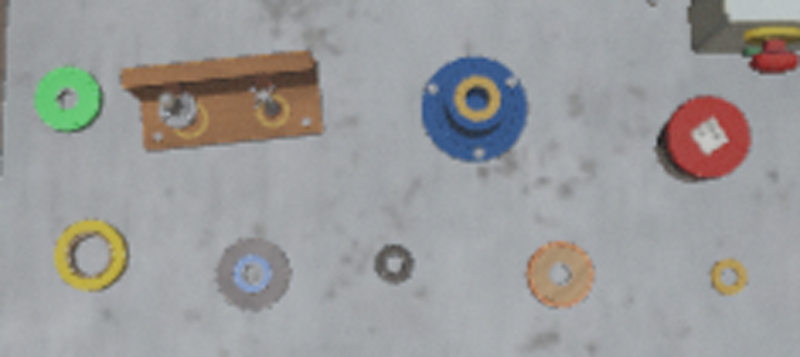

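View pics/cs.png

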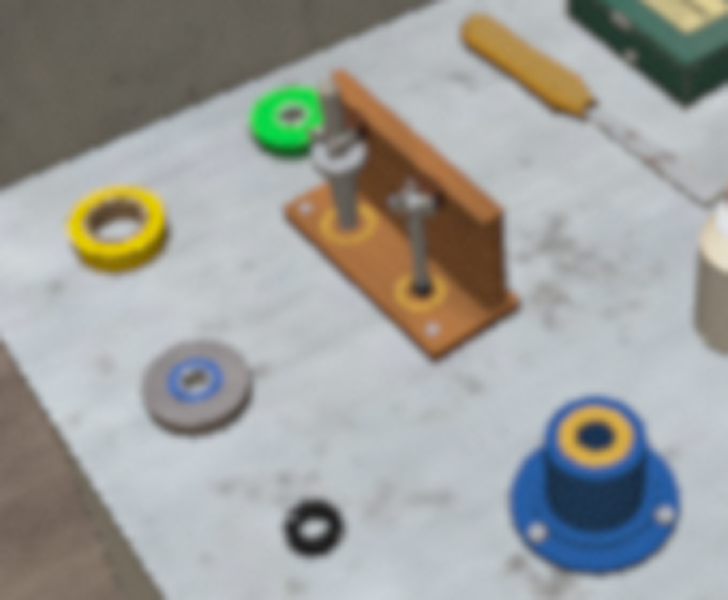

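The crops confirm it: the arbor is on the left of the rack with its flange (ct 178,105), thin bar right (265,95). The grey wheel has a blue centre (253,273), black ring (394,264), tan wheel with darker rim (560,274), small brass ring (729,277).

```bash
cat > h.py <<'E'
import cv2,numpy as np
from scipy.optimize import least_squares
from bench import *
def K(n):
    c=camera_info(n); f=210/np.tan(np.radians(c['fovy']/2))
    return c,np.array([[f,0,c['cx']],[0,f,c['cy']],[0,0,1.]])
def proj(n,P):
    c,k=K(n); return cv2.projectPoints(np.float64(P).reshape(-1,1,3),c['rvec'],c['tvec'],k,None)[0][:,0]
def tri(ps,pt):
    return least_squares(lambda P:np.r_[proj('scene',P)[0]-ps,proj('top',P)[0]-pt],[.6,.2,.05])
def ray(n,p,z):
    return least_squares(lambda q:proj(n,[q[0],q[1],z])[0]-p,[.6,.2]).x
def hc(m):
    h=cv2.convexHull(np.float32(m).reshape(-1,1,2)); M=cv2.moments(h); return np.array([M['m10'],M['m01']])/M['m00'],M['m00']
def blob(im,p,w,th,key=None):
    x,y=map(int,p); r=im[y-w:y+w+1,x-w:x+w+1]; L=cv2.cvtColor(r,cv2.COLOR_RGB2LAB).astype(float)
    if key is None:
        bg=np.median(np.r_[L[0],L[-1],L[:,0],L[:,-1]],axis=0); m=np.linalg.norm(L-bg,axis=2)>th
    else: m=key(r.astype(int))
    n,l,s,_=cv2.connectedComponentsWithStats(m.astype(np.uint8),connectivity=8)
    i=1+np.argmax(s[1:,4]); yy,xx=np.nonzero(l==i)
    pts=np.concatenate([np.c_[xx+a,yy+b] for a in(-.5,.5) for b in(-.5,.5)])+[x-w,y-w]
    return hc(pts)
def cyl(r,h):
    t=np.linspace(0,2*np.pi,48,endpoint=False); c=np.c_[r*np.cos(t),r*np.sin(t),0*t]; return np.r_[c,c+[0,0,h]]
def fitcyl(cs,ct,r,h):
    f=lambda P:np.r_[hc(proj('scene',cyl(r,h)+P))[0]-cs,hc(proj('top',cyl(r,h)+P))[0]-ct]
    return least_squares(f,[.6,.2,.01])
E
python3 - <<'E'
from h import *
s=cv2.imread("pics/scene0.png")[:,:,::-1].copy();t=cv2.imread("pics/top0.png")[:,:,::-1].copy()
for n,ps,pt,r,h,w,th in [("grey",(201,205),(239,260),.03,.014,17,14),("collar",(228,238),(281,257),.016,.01,11,30),("hone",(257,286),(330,260),.027,.014,18,16),("brass",(296,344),(378,261),.015,.008,12,25)]:
    a,A=blob(s,ps,w,th);b,B=blob(t,pt,w,th); q=fitcyl(a,b,r,h)
    ar=[hc(proj(c,cyl(r,h)+q.x))[1] for c in('scene','top')]
    print(n,a.round(1),b.round(1),q.x.round(4),'res',q.fun.round(1),'area',A,B,np.round(ar))
br=lambda r:(r[...,0]>120)&(r[...,0]-r[...,2]>50)
a,A=blob(s,(293,216),12,0,br);b,B=blob(t,(305,209),10,0,br); q=tri(a,b); print("ring",a,b,A,B,q.x,q.fun)
bl=lambda r:(r[...,2]-r[...,0]>40)
a,A=blob(s,(294,228),26,0,bl);b,B=blob(t,(304,212),20,0,bl)
print("blue",a,b,ray('top',b,.01))
S=cv2.resize(s[125:200,215:285],(400,429),interpolation=cv2.INTER_CUBIC);T=cv2.resize(t[190:230,195:265],(400,229),interpolation=cv2.INTER_CUBIC)
cv2.imwrite("pics/rack.png",np.r_[S,T][:,:,::-1][:600] if 0 else np.c_[S,np.r_[T,np.zeros((200,400,3),np.uint8)]][:,:,::-1])
E
```

```text
grey [201.5 205.2] [239.  259.6] [ 0.4356  0.2858 -0.0023] res [ 0.6 -0.  -0.1  0.6] area 596.5 440.0 [493. 372.]
collar [227.8 237.8] [280.5 257.2] [ 4.418e-01  1.696e-01 -4.000e-04] res [ 0.5 -0.2 -0.2  0.6] area 192.5 117.0 [174. 104.]
hone [256.9 286. ] [329.1 260.4] [ 0.4419  0.0459 -0.0637] res [ 2.5  6.5 -6.8 -1.7] area 689.5 341.5 [516. 271.]
brass [295.7 344.2] [378.1 261. ] [ 0.4723 -0.0652 -0.2774] res [  3.   14.7 -30.1  -8.9] area 234.5 98.0 [128.  61.]
ring [293.48648649 216.36306306] [304.99012346 208.50987654] 185.0 135.0 [0.57186464 0.1024363  0.05907177] [ 0.5324649  -0.14425956 -0.26859827  0.65564907]
blue [293.52882883 228.5016731 ] [303.895189   211.52426976] [0.57289457 0.10235713]Traceback (most recent call last):
  File "<stdin>", line 13, in <module>
cv2.error: OpenCV(4.12.0) /io/opencv/modules/imgcodecs/src/loadsave.cpp:1058: error: (-215:Assertion failed) image.channels() == 1 || image.channels() == 3 || image.channels() == 4 in function 'imwrite_'
```

```bash
sed -i "s/return least_squares(f,\[.6,.2,.01\])/return least_squares(f,[.5,.1,.01],diff_step=1e-2)/" h.py
python3 - <<'E'
from h import *
s=cv2.imread("pics/scene0.png")[:,:,::-1].copy();t=cv2.imread("pics/top0.png")[:,:,::-1].copy()
for n,a,b,r,h in [("grey",[201.5,205.2],[239,259.6],.03,.014),("collar",[227.8,237.8],[280.5,257.2],.016,.01),("hone",[256.9,286],[329.1,260.4],.027,.014),("brass",[295.7,344.2],[378.1,261],.015,.008)]:
    q=fitcyl(a,b,r,h); print(n,q.x.round(4),q.fun.round(2),ray('top',b,h/2).round(4),ray('scene',a,h/2).round(4))
S=cv2.resize(s[125:200,215:285],(400,429),interpolation=cv2.INTER_CUBIC);T=cv2.resize(t[190:230,195:265],(400,229),interpolation=cv2.INTER_CUBIC)
cv2.imwrite("pics/rack.png",np.ascontiguousarray(np.concatenate([S,np.concatenate([T,np.zeros((200,400,3),np.uint8)],0)],1)[:,:,::-1]))
print('nadir',[(-cv2.Rodrigues(camera_info(n)['rvec'])[0].T@camera_info(n)['tvec']).round(3) for n in('scene','top')])
E
```

```text
grey [ 0.4356  0.2857 -0.0018] [ 0.48 -0.14 -0.15  0.58] [0.437  0.2853] [0.4338 0.2842]
collar [ 4.419e-01  1.695e-01 -3.000e-04] [ 0.5  -0.15 -0.18  0.64] [0.4437 0.169 ] [0.4407 0.1695]
hone [ 0.4334  0.0331 -0.002 ] [ 0.36 -0.1  -0.15  0.49] [0.4347 0.0327] [0.4321 0.0321]
brass [ 0.4318 -0.1059 -0.0053] [ 0.34 -0.09 -0.18  0.5 ] [ 0.433  -0.1053] [ 0.43   -0.1072]
nadir [array([ 0.282, -0.305,  0.724]), array([0.399, 0.157, 1.139])]
```

View pics/rack.png

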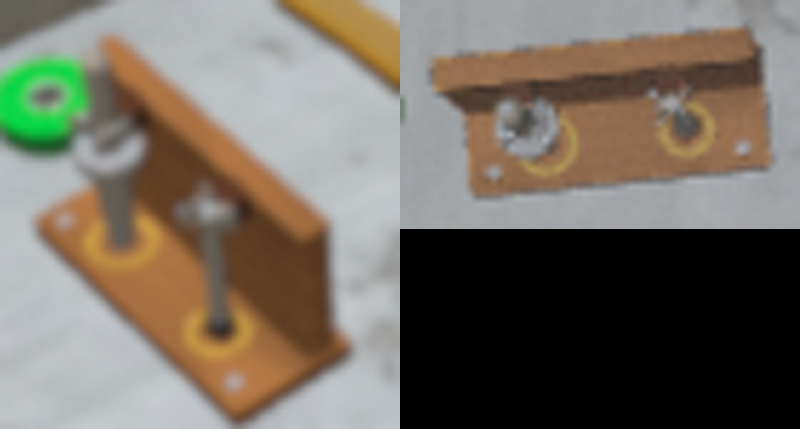

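The rack crop shows arbor's foot ring (scene crop 121,241; top crop 550,148), bar ring (219,332 / 686,129), screws (66,220),(235,382) / (493,172),(742,147), and tip at (97,50)/(512,110).

```bash
python3 - <<'E'
from h import *
k=5.714
fs=lambda u,v:np.array([(u+.5)/k-.5+215,(v+.5)/k-.5+125]); ft=lambda u,v:np.array([(u-400+.5)/k-.5+195,(v+.5)/k-.5+190])
for n,a,b in [("ringA",(121,241),(550,148)),("ringB",(219,332),(686,129)),("scr1",(66,220),(493,172)),("scr2",(235,382),(742,147)),("tip",(97,50),(512,110)),("flange_top",(108,150),(526,127))]:
    q=tri(fs(*a),ft(*b)); z=.014
    print(n,q.x.round(4),q.fun.round(2), 'z14:',ray('scene',fs(*a),z).round(4),ray('top',ft(*b),z).round(4))
E
```

```text
ringA [0.5595 0.338  0.017 ] [ 0.37 -0.1  -0.14  0.41] z14: [0.5597 0.341 ] [0.5611 0.3382]
ringB [0.5693 0.2715 0.0122] [ 0.46 -0.13 -0.19  0.53] z14: [0.5675 0.2703] [0.5706 0.2708]
scr1 [0.5476 0.3668 0.0131] [ 0.51 -0.14 -0.18  0.56] z14: [0.5459 0.3662] [0.5491 0.3661]
scr2 [0.5602 0.2435 0.0124] [ 0.46 -0.13 -0.19  0.53] z14: [0.5585 0.2426] [0.5615 0.2429]
tip [0.5616 0.338  0.1251] [ 0.26 -0.07 -0.1   0.28] z14: [0.6128 0.4572] [0.5802 0.3575]
flange_top [0.5619 0.3416 0.0675] [ 0.5  -0.14 -0.19  0.56] z14: [0.5834 0.3946] [0.5716 0.3503]
```

```bash
cat >> h.py <<'E'
from scipy.spatial.transform import Rotation as Ro
def go(x,y,z,ya=None,s=None):
    "units of a move to TCP (x,y,z), tool y axis at angle ya (deg, world)"
    s=s or state(); R=s['eef_rot']
    if ya is None: ya=np.degrees(np.arctan2(R[1,1],R[0,1]))
    a=np.radians(ya); yv=np.array([np.cos(a),np.sin(a),0]); zv=np.array([0,0,-1.])
    T=np.c_[np.cross(yv,zv),yv,zv]
    print('shift',(R.T@(np.array([x,y,z])-s['tool_pos'])/.04).round(3),'rot',(np.degrees(Ro.from_matrix(R.T@T).as_rotvec())/6).round(3),'t',s['clock'],'w',s['width'])
E
python3 -c "
from h import *
go(.5605,.3385,.165,96.3); go(.5605,.3385,.092,96.3)"
```

```text
shift [-10.679  -4.453   1.643] rot [-1.700e-02 -3.000e-03 -4.075e+00] t 0.1 w 0.08555567712497936
shift [-10.679  -4.45    3.468] rot [-1.700e-02 -3.000e-03 -4.075e+00] t 0.1 w 0.08555567712497936
```

>>> {"fn": "move_arm", "kwargs": {
  "plan": [-0.5,-0.2,0.08,0,0,-0.2,50,-1.4,-0.6,0.2,0,0,-0.6,50,-2.4,-1.0,0.4,0,0,-1.0,50,-3.4,-1.4,0.5,0,0,-1.4,50,-4.4,-1.8,0.7,0,0,-1.8,50,-5.4,-2.2,0.8,0,0,-2.2,50,-6.4,-2.65,1.0,0,0,-2.6,50,-7.4,-3.1,1.1,0,0,-3.0,50,-8.4,-3.5,1.3,0,0,-3.4,50,-9.4,-3.9,1.45,0,0,-3.8,50,-10.3,-4.3,1.6,0,0,-4.07,50,-10.68,-4.45,1.64,0,0,-4.07,50],
  "force": 100
}}

```text
clock: 1.1
tool_pos: [0.5632, 0.335, 0.1645]
eef_rot: [[-0.994, -0.107, -0.0], [-0.107, 0.994, -0.002], [0.001, -0.002, -1.0]]
wrist_force: [0.1, 1.0, -0.2]
width: 0.0497
grip_force: 0.0
```

```bash
python3 -c "
from h import *
go(.5605,.3385,.092,96.3);print(state()['tool_pos'],state()['joints'].round(2))"
```

```text
shift [0.056 0.098 1.813] rot [-0.022 -0.006 -0.03 ] t 1.1 w 0.04969245172074734
[0.56317301 0.33502138 0.1645159 ] [-0.58  0.5  -0.03  1.65  0.02  1.    1.06]
```

>>> {"fn": "move_arm", "kwargs": {
  "plan": [0,0,0,0,0,0,50,0,0,0.2,0,0,0,50,0,0,0.6,0,0,0,50,0,0,1.0,0,0,0,50,0,0,1.4,0,0,0,50,0,0,1.7,0,0,0,50,0,0,1.82,0,0,0,50,0,0,1.82,0,0,0,50,0,0,1.82,0,0,0,50]
}}

```text
clock: 1.85
tool_pos: [0.5604, 0.34, 0.093]
eef_rot: [[-0.994, -0.11, -0.0], [-0.11, 0.994, 0.0], [0.0, 0.0, -1.0]]
wrist_force: [0.3, 0.3, -0.0]
width: 0.05
grip_force: 0.0
```

```bash
python3 - <<'E'
from h import *
go(.5605,.3385,.092,96.3);print(state()['tool_pos'],state()['wrist_force'])
S=read_camera('scene')[110:200,205:295];T=read_camera('top')[180:240,190:280]
S=cv2.resize(S,(400,400),interpolation=3);T=cv2.resize(T,(400,267),interpolation=3)
cv2.imwrite("pics/g1.png",np.ascontiguousarray(np.concatenate([S,np.pad(T,((0,133),(0,0),(0,0)))],1)[:,:,::-1]))
E
```

```text
shift [ 0.002 -0.037  0.026] rot [ 0.004 -0.     0.004] t 1.85 w 0.04995486454572941
[0.5604233  0.33998761 0.09302977] [ 0.30745352  0.32569048 -0.01847677]
```

View pics/g1.png

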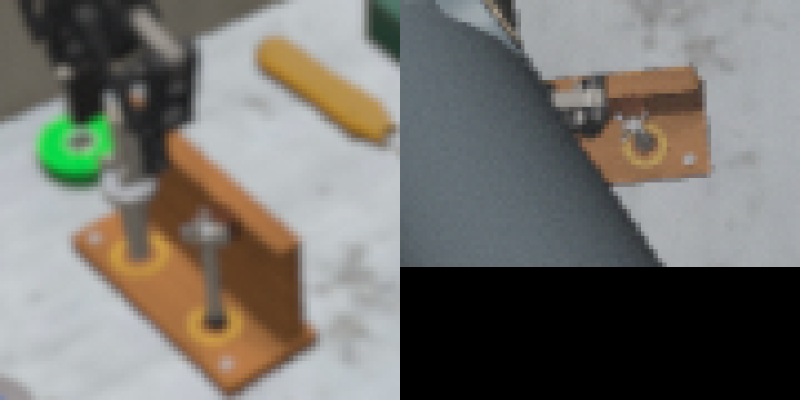

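The fingers straddle the spindle in the scene crop (about 125,150). Closing.

>>> {"fn": "move_arm", "kwargs": {
  "plan": [0,0,0,0,0,0,0,0,0,0,0,0,0,0,0,0,0,0,0,0,0,0,0,0,0,0,0,0,0,0,0,0,0,0,0,0,0,0,0,0,0,0],
  "force": 100
}}

```text
clock: 2.45
tool_pos: [0.5612, 0.3395, 0.0937]
eef_rot: [[-0.994, -0.109, 0.001], [-0.109, 0.994, 0.001], [-0.001, 0.001, -1.0]]
wrist_force: [0.0, 0.3, 5.1]
width: 0.0089
grip_force: 97.7
```

>>> {"fn": "move_arm", "kwargs": {
  "plan": [0,0,0,0,0,0,0,0,0,0,0,0,0,0,0,0,0,0,0,0,0],
  "force": 30
}}

```text
clock: 2.7
tool_pos: [0.5612, 0.3395, 0.0937]
eef_rot: [[-0.994, -0.109, 0.001], [-0.109, 0.994, 0.001], [-0.001, 0.001, -1.0]]
wrist_force: [-1.0, -0.9, 5.2]
width: 0.0087
grip_force: 97.7
```

>>> {"fn": "move_arm", "kwargs": {
  "plan": [0,0,0,0,0,0,30,0,0,0,0,0,0,30,0,0,0.08,0,0,0,30,0,0,0.08,0,0,0,30,0,0,0.08,0,0,0,30,0,0,0.08,0,0,0,0,0,0,0.08,0,0,0,0,0,0,0.08,0,0,0,0,0,0,0.08,0,0,0,0,0,0,0.08,0,0,0,0],
  "force": 40
}}

```text
clock: 3.53
tool_pos: [0.5606, 0.3393, 0.0896]
eef_rot: [[-0.994, -0.109, -0.0], [-0.109, 0.994, 0.0], [0.0, 0.0, -1.0]]
wrist_force: [0.1, -0.3, -1.0]
width: 0.0107
grip_force: 39.5
```

>>> {"fn": "move_arm", "kwargs": {
  "plan": [0,0,0,0,0,0,0,0,0,0,0,0,0,0,0.1,0,0,0,0,0,0,0.2,0,0,0,0,0,0,0.3,0,0,0,0,0,0,0.4,0,0,0,0,0,0,0.5,0,0,0,0,0,0,0.6,0,0,0,0,0,0,0.7,0,0,0,0,0,0,0.8,0,0,0,0,0,0,0.9,0,0,0,0,0,0,0.9,0,0,0,0,0,0],
  "force": 100
}}

```text
clock: 4.53
tool_pos: [0.5232, 0.3351, 0.0892]
eef_rot: [[-0.994, -0.11, -0.002], [-0.11, 0.994, -0.001], [0.002, -0.001, -1.0]]
wrist_force: [-0.4, 0.3, -2.2]
width: 0.0094
grip_force: 97.6
```

```bash
python3 - <<'E'
from h import *
print(state()['wrist_force'])
S=read_camera('scene')[110:200,195:285]
S=cv2.resize(S,(600,600),interpolation=3)
cv2.imwrite("pics/g2.png",np.ascontiguousarray(S[:,:,::-1]))
E
```

```text
[-0.37405056  0.25993683 -2.17037268]
```

View pics/g2.png

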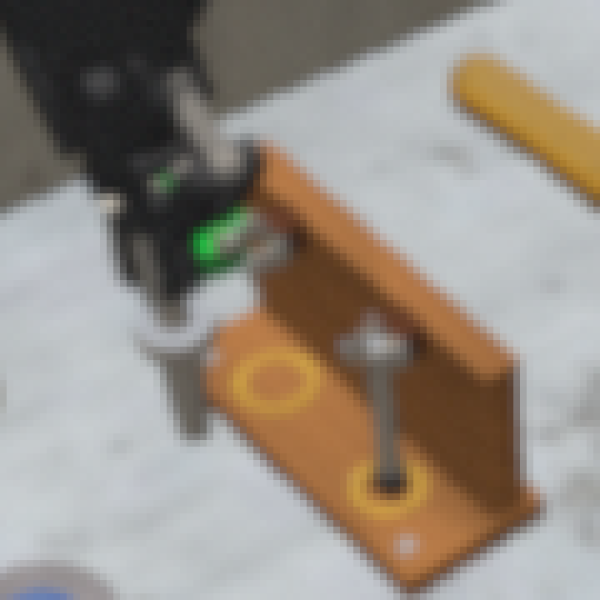

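The arbor is out of the clip (foot near 192,435 in the crop), seemingly slightly tilted in the fingers. Lift, carry over the stand and measure.

>>> {"fn": "move_arm", "kwargs": {
  "plan": [0,0,-0.3,0,0,0,0,0,0,-0.9,0,0,0,0,0,0,-1.6,0,0,0,0,-0.05,-0.4,-2.2,0,0,0,0,-0.1,-1.1,-2.4,0,0,0,0,-0.2,-1.9,-2.4,0,0,0,0,-0.3,-2.8,-2.4,0,0,0,0,-0.4,-3.7,-2.4,0,0,0,0,-0.45,-4.6,-2.4,0,0,0,0,-0.5,-5.3,-2.4,0,0,0,0,-0.57,-5.8,-2.4,0,0,0,0,-0.58,-5.92,-2.4,0,0,0,0]
}}

```text
clock: 5.58
tool_pos: [0.5752, 0.0967, 0.1868]
eef_rot: [[-0.995, -0.102, 0.002], [-0.102, 0.995, -0.002], [-0.001, -0.003, -1.0]]
wrist_force: [0.1, -1.0, -0.9]
width: 0.009
grip_force: 97.7
```

>>> {"fn": "move_arm", "kwargs": {
  "plan": [0,0,0,0,0,0,0,0,0,0,0,0,0,0,0,0,0,0,0,0,0]
}}

```text
clock: 5.83
tool_pos: [0.5736, 0.1047, 0.186]
eef_rot: [[-0.994, -0.112, 0.0], [-0.112, 0.994, 0.001], [-0.0, 0.001, -1.0]]
wrist_force: [-0.1, 0.2, -2.9]
width: 0.0091
grip_force: 97.7
```

```bash
python3 - <<'E'
from h import *
print(state()['tool_pos'])
s=read_camera('scene');t=read_camera('top')
P=state()['tool_pos']; print(proj('scene',P),proj('top',P),proj('scene',P-[0,0,.075]),proj('top',P-[0,0,.075]))
S=cv2.resize(s[150:250,250:350],(400,400),interpolation=3);T=cv2.resize(t[160:260,250:350],(400,400),interpolation=3)
cv2.imwrite("pics/g3.png",np.ascontiguousarray(np.concatenate([S,T],1)[:,:,::-1]))
E
```

```text
[0.57358797 0.10469486 0.18596014]
[[294.65004047 174.44570406]] [[306.44744049 200.21605781]] [[294.3098242  199.82551172]] [[304.89997598 205.39846162]]
```

View pics/g3.png

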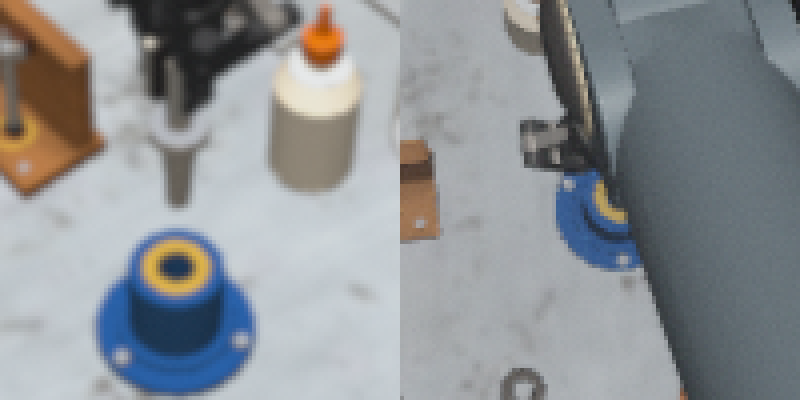

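Scene crop: arbor hangs nearly plumb (spindle 175,75; foot 178,203) over the bore (176,265). Lower it.

>>> {"fn": "move_arm", "kwargs": {
  "plan": [0.05,-0.05,0.2,0,0,0,0,0.05,-0.05,0.5,0,0,0,0,0.05,-0.05,0.8,0,0,0,0,0.05,-0.05,1.0,0,0,0,0,0.05,-0.05,1.15,0,0,0,0,0.05,-0.05,1.25,0,0,0,0,0.05,-0.05,1.35,0,0,0,0,0.05,-0.05,1.45,0,0,0,0,0.05,-0.05,1.5,0,0,0,0,0.05,-0.05,1.5,0,0,0,0]
}}

```text
clock: 6.77
tool_pos: [0.572, 0.1002, 0.1254]
eef_rot: [[-0.994, -0.109, -0.0], [-0.109, 0.994, -0.0], [0.0, 0.0, -1.0]]
wrist_force: [1.1, 0.6, -1.8]
width: 0.0091
grip_force: 97.7
```

>>> {"fn": "move_arm", "kwargs": {
  "plan": [0,0.05,0.1,0,0,0,0,0,0.05,0.2,0,0,0,0,0,0.05,0.3,0,0,0,0,0,0.05,0.4,0,0,0,0,0,0.05,0.5,0,0,0,0,0,0.05,0.6,0,0,0,0,0,0.05,0.7,0,0,0,0,0,0.05,0.8,0,0,0,0,0,0.05,0.88,0,0,0,0,0,0.05,0.93,0,0,0,0,0,0.05,0.93,0,0,0,0]
}}

```text
clock: 7.68
tool_pos: [0.5716, 0.1022, 0.0879]
eef_rot: [[-0.994, -0.109, -0.001], [-0.109, 0.994, -0.0], [0.001, -0.0, -1.0]]
wrist_force: [0.3, 0.2, -1.3]
width: 0.0092
grip_force: 97.7
```

>>> {"fn": "move_arm", "kwargs": {
  "plan": [0,0,0.03,0,0,0,0,0,0,0.06,0,0,0,0,0,0,0.08,0,0,0,0,0,0,0.08,0,0,0,0]
}}

```text
clock: 8.02
tool_pos: [0.572, 0.1023, 0.0857]
eef_rot: [[-0.994, -0.109, 0.0], [-0.109, 0.994, 0.0], [-0.0, 0.0, -1.0]]
wrist_force: [-0.3, 0.6, 1.1]
width: 0.0089
grip_force: 98.0
```

>>> {"fn": "move_arm", "kwargs": {
  "plan": [0,0,0,0,0,0,40,0,0,0,0,0,0,40,0,0,0,0,0,0,40,0,0,0,0,0,0,40,0,0,-0.3,0,0,0,40,0,0,-0.9,0,0,0,40,0,0,-1.7,0,0,0,40,0,0,-2.4,0,0,0,40,0,0,-2.6,0,0,0,40,0,0,-2.6,0,0,0,40,0,0,-2.6,0,0,0,40]
}}

```text
clock: 8.93
tool_pos: [0.5717, 0.1022, 0.1896]
eef_rot: [[-0.994, -0.109, 0.001], [-0.109, 0.994, 0.0], [-0.001, 0.0, -1.0]]
wrist_force: [-0.3, -0.4, -0.3]
width: 0.0402
grip_force: 0.0
```

```bash
python3 - <<'E'
from h import *
go(.4356,.2857,.06); print(state()['tool_pos'])
E
```

```text
shift [2.883 4.931 3.24 ] rot [ 0.002  0.005 -0.   ] t 8.9333 w 0.040182114612561236
[0.57172237 0.10220872 0.18963215]
```

>>> {"fn": "move_arm", "kwargs": {
  "plan": [0.3,0.4,0,0,0,0,85,0.8,1.2,0,0,0,0,85,1.2,2.0,0.2,0,0,0,85,1.7,2.8,0.8,0,0,0,85,2.1,3.6,1.5,0,0,0,85,2.5,4.3,2.2,0,0,0,85,2.8,4.8,2.8,0,0,0,85,2.88,4.93,3.2,0,0,0,85,2.88,4.93,3.24,0,0,0,85,2.88,4.93,3.24,0,0,0,85,2.88,4.93,3.24,0,0,0,85],
  "force": 20
}}

```text
clock: 9.85
tool_pos: [0.4367, 0.2845, 0.0597]
eef_rot: [[-0.994, -0.107, 0.0], [-0.107, 0.994, -0.001], [-0.0, -0.001, -1.0]]
wrist_force: [0.7, -0.5, -0.6]
width: 0.0849
grip_force: 0.0
```

```bash
python3 - <<'E'
from h import *
go(.4356,.2857,.0); print(state()['tool_pos'])
s=read_camera('scene');t=read_camera('top')
S=cv2.resize(s[150:250,230:330],(400,400),interpolation=3);T=cv2.resize(t[160:260,250:350],(400,400),interpolation=3)
cv2.imwrite("pics/g4.png",np.ascontiguousarray(np.concatenate([S,T],1)[:,:,::-1]))
A=np.array([.5719,.1024,.01])
for z in(.058,.112): print(z,(proj('scene',A+[0,0,z])[0]-[230,150])*4,(proj('top',A+[0,0,z])[0]-[250,160])*4+[400,0])
E
```

```text
shift [0.025 0.035 1.493] rot [-0.008  0.001  0.   ] t 9.85 w 0.08492552128899025
[0.43673491 0.2844749  0.05973707]
0.058 [256.30440971 254.70780861] [619.59150033 194.52940724]
0.112 [257.17200135 189.20333238] [623.77656971 181.18138542]
```

View pics/g4.png

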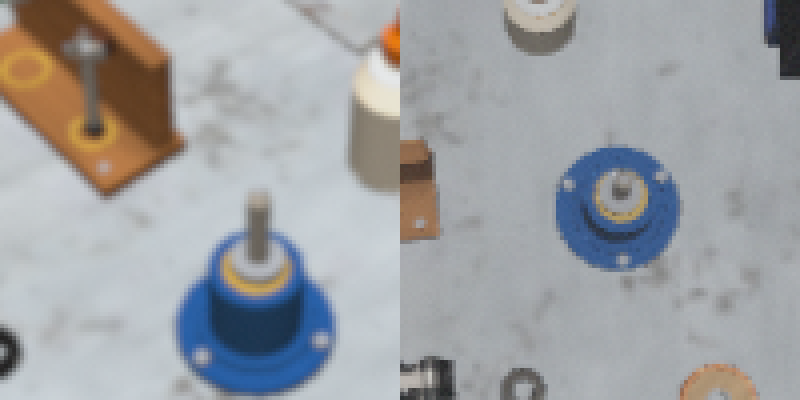

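The arbor stands home: flange seated on the stand (scene crop 255,257), tip (259,192), top view tip (624,180), as predicted. Now the grey wheel.

>>> {"fn": "move_arm", "kwargs": {
  "plan": [0.01,0.02,0.2,0,0,0,85,0.01,0.02,0.6,0,0,0,85,0.01,0.02,1.0,0,0,0,85,0.01,0.02,1.3,0,0,0,85,0.01,0.02,1.47,0,0,0,85,0.01,0.02,1.49,0,0,0,85,0.01,0.02,1.49,0,0,0,50,0.01,0.02,1.49,0,0,0,50,0.01,0.02,1.49,0,0,0,50,0.01,0.02,1.49,0,0,0,50,0.01,0.02,1.49,0,0,0,50,0.01,0.02,1.49,0,0,0,50],
  "force": 20
}}

```text
clock: 10.95
tool_pos: [0.436, 0.2866, 0.001]
eef_rot: [[-0.994, -0.109, 0.001], [-0.109, 0.994, 0.001], [-0.001, 0.001, -1.0]]
wrist_force: [0.5, -0.7, 5.9]
width: 0.0585
grip_force: 21.9
```

>>> {"fn": "move_arm", "kwargs": {
  "plan": [0,0,-0.05,0,0,0,85,0,0,-0.05,0,0,0,85,0,0,-0.05,0,0,0,85,0,0,-0.05,0,0,0.6,85,0,0,-0.05,0,0,1.7,85,0,0,-0.05,0,0,2.8,85,0,0,-0.05,0,0,3.9,85,0,0,-0.05,0,0,5.0,85,0,0,-0.05,0,0,6.1,85,0,0,-0.05,0,0,7.2,85,0,0,-0.05,0,0,8.3,85,0,0,-0.05,0,0,9.0,85]
}}

```text
clock: 11.95
tool_pos: [0.4351, 0.2865, 0.0019]
eef_rot: [[-0.669, 0.743, -0.0], [0.743, 0.669, -0.0], [0.0, -0.0, -1.0]]
wrist_force: [-0.6, -0.0, -0.4]
width: 0.085
grip_force: 0.0
```

>>> {"fn": "move_arm", "kwargs": {
  "plan": [0,0,0,0,0,1.0,85,0,0,0,0,0,2.1,85,0,0,0,0,0,3.2,85,0,0,0,0,0,4.3,85,0,0,0,0,0,5.3,85,0,0,0,0,0,6.0,85,0,0,0,0,0,6.0,85,0,0,0,0,0,6.0,85]
}}

```text
clock: 12.62
tool_pos: [0.4351, 0.2866, 0.0019]
eef_rot: [[-0.112, 0.994, -0.0], [0.994, 0.112, -0.0], [-0.0, -0.0, -1.0]]
wrist_force: [-0.4, -1.4, 1.2]
width: 0.0849
grip_force: 0.0
```

>>> {"fn": "move_arm", "kwargs": {
  "plan": [0,0,0,0,0,0,50,0,0,0,0,0,0,50,0,0,0,0,0,0,50,0,0,0,0,0,0,50,0,0,0,0,0,0,50,0,0,0,0,0,0,50,0,0,0,0,0,0,50],
  "force": 30
}}

```text
clock: 13.2
tool_pos: [0.4353, 0.2864, 0.0024]
eef_rot: [[-0.109, 0.994, -0.0], [0.994, 0.109, 0.0], [0.0, -0.0, -1.0]]
wrist_force: [-1.3, -0.6, 6.0]
width: 0.058
grip_force: 31.8
```

>>> {"fn": "move_arm", "kwargs": {
  "plan": [0,0,0,0,0,0,50,0,0,0,0,0,0,50,0,0,-0.3,0,0,0,50,0,0,-1.0,0,0,0,50,-0.2,0.1,-1.9,0,0,0,50,-0.7,0.4,-2.7,0,0,0,50,-1.3,0.75,-3.4,0,0,0,50,-2.0,1.2,-3.9,0,0,0,50,-2.8,1.6,-4.0,0,0,0,50,-3.6,2.1,-4.0,0,0,0,50,-4.3,2.5,-4.0,0,0,0,50,-4.8,2.8,-4.0,0,0,0,50],
  "force": 60
}}

```text
clock: 14.2
tool_pos: [0.5692, 0.1042, 0.163]
eef_rot: [[-0.106, 0.994, 0.002], [0.994, 0.106, -0.001], [-0.001, 0.002, -1.0]]
wrist_force: [-0.6, 0.1, -0.9]
width: 0.0567
grip_force: 64.3
```

>>> {"fn": "move_arm", "kwargs": {
  "plan": [-0.1,0.08,0,0,0,0,50,-0.15,0.1,0,0,0,0,50,-0.15,0.1,0,0,0,0,50,-0.15,0.1,0,0,0,0,50,-0.15,0.1,0,0,0,0,50]
}}

```text
clock: 14.62
tool_pos: [0.5714, 0.104, 0.1619]
eef_rot: [[-0.112, 0.994, -0.001], [0.994, 0.112, 0.001], [0.001, -0.001, -1.0]]
wrist_force: [0.1, 0.1, -0.9]
width: 0.0566
grip_force: 64.3
```

```bash
python3 - <<'E'
from h import *
go(.572,.1022,.130); print(state()['tool_pos'])
s=read_camera('scene')
S=cv2.resize(s[140:240,240:340],(500,500),interpolation=3)
cv2.imwrite("pics/g5.png",np.ascontiguousarray(S[:,:,::-1]))
E
```

```text
shift [-0.046  0.011  0.797] rot [-0.008 -0.008 -0.   ] t 14.6167 w 0.05657348568847952
[0.57138734 0.10397055 0.1618921 ]
```

View pics/g5.png

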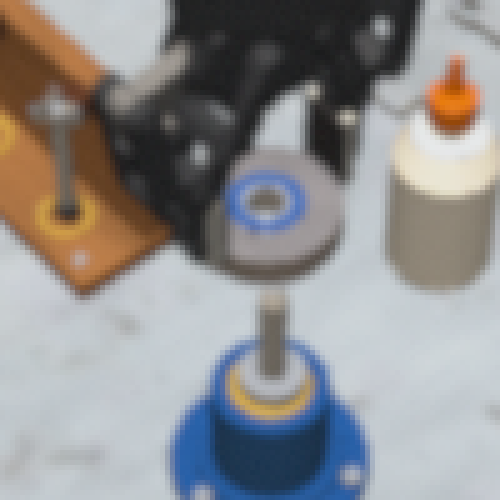

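```bash
python3 - <<'E'
from h import *
f=lambda u,v:np.array([(u+.5)/5-.5+240,(v+.5)/5-.5+140])
print(ray('scene',f(266,202),.1735),ray('scene',f(271,293),.121),ray('scene',f(272,372),.068), state()['tool_pos'])
E
```

```text
[0.56910803 0.10409701] [0.57023717 0.10172158] [0.57127929 0.10178958] [0.57153402 0.1038916  0.16197162]
```

>>> {"fn": "move_arm", "kwargs": {
  "plan": [-0.05,0.01,0.1,0,0,0,50,-0.05,0.01,0.3,0,0,0,50,-0.05,0.01,0.5,0,0,0,50,-0.05,0.01,0.7,0,0,0,50,-0.05,0.01,0.85,0,0,0,50,-0.05,0.01,0.95,0,0,0,50,-0.05,0.01,1.05,0,0,0,50,-0.05,0.01,1.15,0,0,0,50,-0.05,0.01,1.25,0,0,0,50,-0.05,0.01,1.3,0,0,0,50,-0.05,0.01,1.3,0,0,0,50]
}}

```text
clock: 15.58
tool_pos: [0.5727, 0.1004, 0.1096]
eef_rot: [[-0.109, 0.994, -0.001], [0.994, 0.109, -0.0], [0.0, -0.001, -1.0]]
wrist_force: [0.5, -0.0, -1.6]
width: 0.0567
grip_force: 64.3
```

>>> {"fn": "move_arm", "kwargs": {
  "plan": [0.02,0,0.1,0,0,0,50,0.02,0,0.2,0,0,0,50,0.02,0,0.3,0,0,0,50,0.02,0,0.4,0,0,0,50,0.02,0,0.5,0,0,0,50,0.02,0,0.6,0,0,0,50,0.02,0,0.7,0,0,0,50,0.02,0,0.78,0,0,0,50,0.02,0,0.84,0,0,0,50,0.02,0,0.88,0,0,0,50,0.02,0,0.88,0,0,0,50]
}}

```text
clock: 16.5
tool_pos: [0.5727, 0.1012, 0.0745]
eef_rot: [[-0.109, 0.994, -0.0], [0.994, 0.109, -0.0], [0.0, -0.0, -1.0]]
wrist_force: [0.4, 0.9, -1.8]
width: 0.0571
grip_force: 64.2
```

>>> {"fn": "move_arm", "kwargs": {
  "plan": [0,0,0.03,0,0,0,50,0,0,0.06,0,0,0,50,0,0,0.09,0,0,0,50,0,0,0.11,0,0,0,50,0,0,0.11,0,0,0,50]
}}

```text
clock: 16.92
tool_pos: [0.5729, 0.1012, 0.0709]
eef_rot: [[-0.109, 0.994, 0.0], [0.994, 0.109, 0.0], [0.0, 0.0, -1.0]]
wrist_force: [-1.3, 0.0, 3.1]
width: 0.0568
grip_force: 64.6
```

Contact at the expected height; release and rise, then to the spacer.

>>> {"fn": "move_arm", "kwargs": {
  "plan": [0,0,0,0,0,0,64,0,0,0,0,0,0,70,0,0,0,0,0,0,80,0,0,0,0,0,0,80,0,0,-0.2,0,0,0,80,0,0,-0.6,0,0,0,80,0,0,-1.2,0,0,0,80,0,0,-2.0,0,0,0,80,0,0,-2.7,0,0,0,80,0,0,-3.0,0,0,0,80,0,0,-3.0,0,0,0,80],
  "force": 20
}}

```text
clock: 17.83
tool_pos: [0.5749, 0.1012, 0.1941]
eef_rot: [[-0.109, 0.994, 0.006], [0.994, 0.109, 0.002], [0.002, 0.007, -1.0]]
wrist_force: [1.0, -0.9, -0.2]
width: 0.0802
grip_force: 0.0
```

```bash
python3 - <<'E'
from h import *
go(.4318,-.1059,.05); print(state()['tool_pos'],state()['joints'].round(2))
E
```

```text
shift [-4.761 -4.144  3.567] rot [ 0.064 -0.015  0.   ] t 17.8333 w 0.08015101656548973
[0.57486666 0.10116482 0.19405846] [-0.68  0.39  0.57  1.83 -0.25  0.99  0.1 ]
```

>>> {"fn": "move_arm", "kwargs": {
  "plan": [-0.4,-0.35,0,0,0,0,55,-1.1,-0.95,0,0,0,0,55,-1.8,-1.55,0,0,0,0,55,-2.5,-2.15,0.2,0,0,0,55,-3.2,-2.75,0.8,0,0,0,55,-3.8,-3.3,1.5,0,0,0,55,-4.3,-3.75,2.2,0,0,0,55,-4.6,-4.0,2.9,0,0,0,55,-4.76,-4.1,3.4,0,0,0,55,-4.76,-4.12,3.55,0,0,0,55,-4.76,-4.12,3.55,0,0,0,55,-4.76,-4.12,3.55,0,0,0,55],
  "force": 20
}}

```text
clock: 18.83
tool_pos: [0.4301, -0.1057, 0.0485]
eef_rot: [[-0.11, 0.994, -0.0], [0.994, 0.11, 0.0], [0.0, -0.0, -1.0]]
wrist_force: [0.4, 0.2, -0.3]
width: 0.0553
grip_force: 0.0
```

```bash
python3 - <<'E'
from h import *
go(.4318,-.1059,.004,6.3); print(state()['tool_pos'],state()['joints'].round(2))
s=read_camera('scene');t=read_camera('top')
S=cv2.resize(s[140:240,240:340],(400,400),interpolation=3);T=cv2.resize(t[160:260,250:350],(400,400),interpolation=3)
cv2.imwrite("pics/g6.png",np.ascontiguousarray(np.concatenate([S,T],1)[:,:,::-1]))
E
```

```text
shift [-0.009  0.041  1.111] rot [-0.004 -0.001  0.001] t 18.8333 w 0.055255833572439544
[ 0.43014675 -0.10573318  0.04845273] [-0.29  0.41  0.53  2.25 -0.39  0.56  0.65]
```

View pics/g6.png

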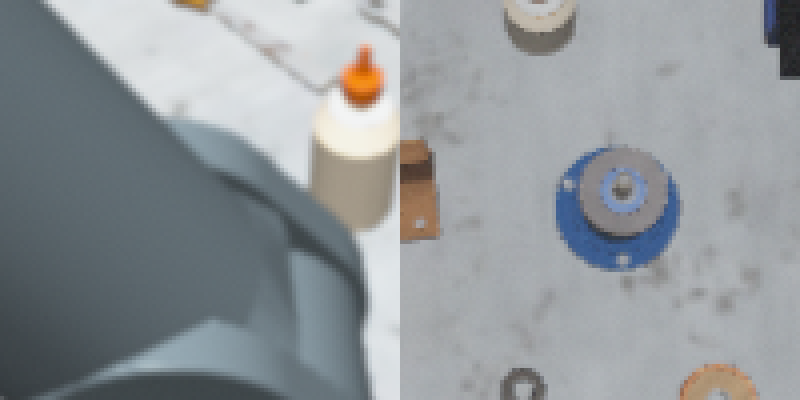

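Top crop shows the grey wheel seated with the spindle through its blue centre (623,190). Now grip the spacer.

>>> {"fn": "move_arm", "kwargs": {
  "plan": [0,0.04,0.2,0,0,0,55,0,0.04,0.5,0,0,0,55,0,0.04,0.8,0,0,0,55,0,0.04,1.0,0,0,0,55,0,0.04,1.12,0,0,0,55,0,0.04,1.12,0,0,0,55,0,0.04,1.12,0,0,0,22,0,0.04,1.12,0,0,0,22,0,0.04,1.12,0,0,0,22,0,0.04,1.12,0,0,0,22,0,0.04,1.12,0,0,0,22],
  "force": 30
}}

```text
clock: 19.85
tool_pos: [0.4318, -0.106, 0.0043]
eef_rot: [[-0.109, 0.994, 0.001], [0.994, 0.109, 0.0], [0.0, 0.001, -1.0]]
wrist_force: [-1.1, -1.1, 6.2]
width: 0.0275
grip_force: 29.5
```

>>> {"fn": "move_arm", "kwargs": {
  "plan": [0,0,0,0,0,0,22,0,0,-0.3,0,0,0,22,0,0,-1.0,0,0,0,22,0,0,-1.9,0,0,0,22,0.2,0.2,-2.8,0,0,0,22,0.8,0.7,-3.6,0,0,0,22,1.5,1.3,-4.1,0,0,0,22,2.2,1.9,-4.2,0,0,0,22,2.9,2.5,-4.2,0,0,0,22,3.6,3.1,-4.2,0,0,0,22,4.3,3.6,-4.2,0,0,0,22,4.7,4.0,-4.2,0,0,0,22],
  "force": 60
}}

```text
clock: 20.85
tool_pos: [0.5706, 0.1032, 0.1714]
eef_rot: [[-0.114, 0.993, 0.0], [0.993, 0.114, 0.002], [0.002, 0.0, -1.0]]
wrist_force: [0.2, 0.0, 0.4]
width: 0.0254
grip_force: 59.1
```

>>> {"fn": "move_arm", "kwargs": {
  "plan": [0.05,0.04,0,0,0,0,22,0.08,0.05,0.1,0,0,0,22,0.08,0.05,0.2,0,0,0,22,0.08,0.05,0.3,0,0,0,22,0.08,0.05,0.3,0,0,0,22,0.08,0.05,0.3,0,0,0,22]
}}

```text
clock: 21.35
tool_pos: [0.5708, 0.1005, 0.1594]
eef_rot: [[-0.107, 0.994, -0.001], [0.994, 0.107, -0.0], [-0.0, -0.001, -1.0]]
wrist_force: [-0.4, 0.7, 0.3]
width: 0.0251
grip_force: 59.1
```

```bash
python3 - <<'E'
from h import *
go(.572,.1015,.14); print(state()['tool_pos'])
s=read_camera('scene')
S=cv2.resize(s[140:240,240:340],(500,500),interpolation=3)
cv2.imwrite("pics/g7.png",np.ascontiguousarray(S[:,:,::-1]))
E
```

```text
shift [0.022 0.032 0.485] rot [-0.009  0.     0.   ] t 21.35 w 0.025125356723712994
[0.57083053 0.10048758 0.15941204]
```

View pics/g7.png

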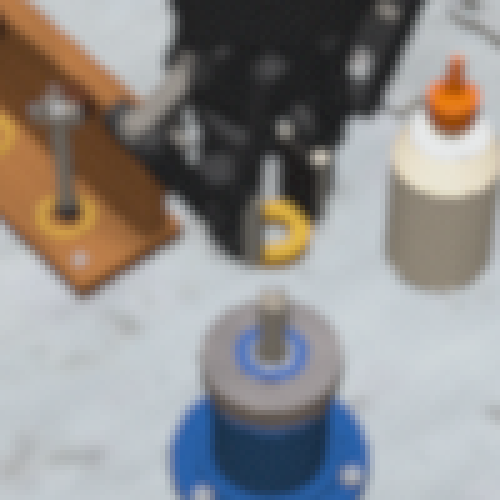

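Ring centre about (273,230) over the spindle (272,295) in the crop: aligned. Lower.

>>> {"fn": "move_arm", "kwargs": {
  "plan": [0.02,0.03,0.1,0,0,0,22,0.02,0.03,0.3,0,0,0,22,0.02,0.03,0.5,0,0,0,22,0.02,0.03,0.65,0,0,0,22,0.02,0.03,0.75,0,0,0,22,0.02,0.03,0.85,0,0,0,22,0.02,0.03,0.95,0,0,0,22,0.02,0.03,1.05,0,0,0,22,0.02,0.03,1.15,0,0,0,22,0.02,0.03,1.2,0,0,0,22,0.02,0.03,1.2,0,0,0,22]
}}

```text
clock: 22.32
tool_pos: [0.5724, 0.1027, 0.1112]
eef_rot: [[-0.109, 0.994, -0.001], [0.994, 0.109, -0.0], [-0.0, -0.001, -1.0]]
wrist_force: [-0.3, -0.8, -0.1]
width: 0.0255
grip_force: 59.1
```

>>> {"fn": "move_arm", "kwargs": {
  "plan": [-0.02,0,0.1,0,0,0,22,-0.02,0,0.2,0,0,0,22,-0.02,0,0.3,0,0,0,22,-0.02,0,0.4,0,0,0,22,-0.02,0,0.48,0,0,0,22,-0.02,0,0.54,0,0,0,22,-0.02,0,0.58,0,0,0,22,-0.02,0,0.62,0,0,0,22,-0.02,0,0.64,0,0,0,22,-0.02,0,0.64,0,0,0,22]
}}

```text
clock: 23.15
tool_pos: [0.5729, 0.1021, 0.0866]
eef_rot: [[-0.109, 0.994, 0.0], [0.994, 0.109, 0.001], [0.001, 0.0, -1.0]]
wrist_force: [-1.0, 1.8, 3.9]
width: 0.0253
grip_force: 59.7
```

Contact at the expected height. Release and go on to the honing wheel.

>>> {"fn": "move_arm", "kwargs": {
  "plan": [0,0,0,0,0,0,40,0,0,0,0,0,0,45,0,0,0,0,0,0,45,0,0,-0.1,0,0,0,45,0,0,-0.4,0,0,0,45,0,0,-1.0,0,0,0,45,0,0,-1.8,0,0,0,45,0,0,-2.4,0,0,0,45,0,0,-2.6,0,0,0,45,0,0,-2.6,0,0,0,45,0,0,-2.6,0,0,0,45],
  "force": 20
}}

```text
clock: 24.07
tool_pos: [0.5725, 0.102, 0.1902]
eef_rot: [[-0.109, 0.994, 0.0], [0.994, 0.109, 0.001], [0.001, 0.0, -1.0]]
wrist_force: [0.1, -0.1, -0.6]
width: 0.045
grip_force: 0.0
```

```bash
python3 - <<'E'
from h import *
go(.4334,.0331,.05); print(state()['tool_pos'],state()['joints'].round(2))
E
```

```text
shift [-1.334 -3.645  3.505] rot [ 0.002 -0.005  0.   ] t 24.0667 w 0.044982358964788347
[0.57246359 0.10199456 0.19024716] [-0.7   0.4   0.6   1.83 -0.26  0.99  0.11]
```

>>> {"fn": "move_arm", "kwargs": {
  "plan": [-0.1,-0.3,0,0,0,0,80,-0.35,-0.9,0,0,0,0,80,-0.6,-1.6,0,0,0,0,80,-0.85,-2.3,0.3,0,0,0,80,-1.1,-2.9,1.0,0,0,0,80,-1.25,-3.3,1.8,0,0,0,80,-1.33,-3.55,2.6,0,0,0,80,-1.33,-3.64,3.2,0,0,0,80,-1.33,-3.64,3.5,0,0,0,80,-1.33,-3.64,3.5,0,0,0,80,-1.33,-3.64,3.5,0,0,0,80]
}}

```text
clock: 24.98
tool_pos: [0.4326, 0.0327, 0.049]
eef_rot: [[-0.109, 0.994, -0.003], [0.994, 0.109, -0.001], [-0.001, -0.003, -1.0]]
wrist_force: [0.2, -0.1, 0.9]
width: 0.0799
grip_force: 0.0
```

```bash
python3 - <<'E'
from h import *
go(.4334,.0331,.002,6.3); print(state()['tool_pos'])
s=read_camera('scene');t=read_camera('top')
S=cv2.resize(s[160:260,220:320],(400,400),interpolation=3);T=cv2.resize(t[160:260,250:350],(400,400),interpolation=3)
cv2.imwrite("pics/g8.png",np.ascontiguousarray(np.concatenate([S,T],1)[:,:,::-1]))
E
```

```text
shift [0.008 0.025 1.175] rot [-0.033  0.009 -0.009] t 24.9833 w 0.07990052743762933
[0.43260031 0.03271361 0.04901763]
```

View pics/g8.png

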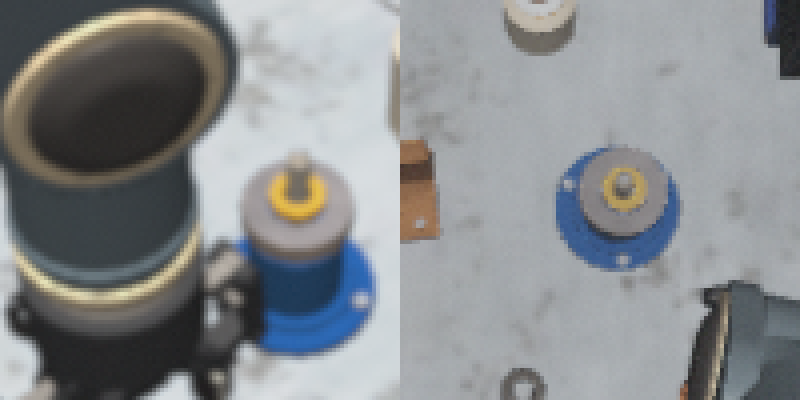

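Spacer flat on the grey wheel (scene crop 298,198; top crop 623,187). Grip the honing wheel.

>>> {"fn": "move_arm", "kwargs": {
  "plan": [0,0.01,0.2,0,0,0,80,0,0.01,0.5,0,0,0,80,0,0.01,0.8,0,0,0,80,0,0.01,1.05,0,0,0,80,0,0.01,1.17,0,0,0,80,0,0.01,1.17,0,0,0,80,0,0.01,1.17,0,0,0,45,0,0.01,1.17,0,0,0,45,0,0.01,1.17,0,0,0,45,0,0.01,1.17,0,0,0,45,0,0.01,1.17,0,0,0,45,0,0.01,1.17,0,0,0,45],
  "force": 30
}}

```text
clock: 26.08
tool_pos: [0.4347, 0.0332, 0.004]
eef_rot: [[-0.109, 0.994, 0.001], [0.994, 0.109, 0.001], [0.001, 0.001, -1.0]]
wrist_force: [-1.5, -0.7, 6.1]
width: 0.052
grip_force: 30.8
```

>>> {"fn": "move_arm", "kwargs": {
  "plan": [0,0,0,0,0,0,45,0,0,-0.3,0,0,0,45,0,0,-1.0,0,0,0,45,0,0,-1.9,0,0,0,45,0,0,-2.8,0,0,0,45,0.1,0.2,-3.6,0,0,0,45,0.3,0.7,-4.1,0,0,0,45,0.55,1.4,-4.1,0,0,0,45,0.8,2.1,-4.1,0,0,0,45,1.05,2.8,-4.1,0,0,0,45,1.25,3.35,-4.1,0,0,0,45,1.33,3.62,-4.1,0,0,0,45],
  "force": 60
}}

```text
clock: 27.08
tool_pos: [0.5747, 0.1042, 0.1673]
eef_rot: [[-0.112, 0.994, 0.002], [0.994, 0.112, 0.0], [0.0, 0.002, -1.0]]
wrist_force: [-0.0, 0.0, -0.4]
width: 0.0504
grip_force: 62.9
```

>>> {"fn": "move_arm", "kwargs": {
  "plan": [0,0,0,0,0,0,45,0,0,0.1,0,0,0,45,0,0,0.2,0,0,0,45,0,0,0.2,0,0,0,45,0,0,0.2,0,0,0,45]
}}

```text
clock: 27.5
tool_pos: [0.5711, 0.1013, 0.1589]
eef_rot: [[-0.108, 0.994, -0.001], [0.994, 0.108, 0.0], [0.0, -0.001, -1.0]]
wrist_force: [0.5, 0.1, -0.9]
width: 0.0505
grip_force: 62.9
```

```bash
python3 - <<'E'
from h import *
go(.5727,.102,.118); P=state()['tool_pos']; print(P)
s=read_camera('scene'); cv2.imwrite('pics/s9.png',s[:,:,::-1])
u,v=proj('scene',P+[0,0,.01])[0].astype(int); print(u,v)
r=s[v-12:v+16,u-18:u+19].astype(int); g=lambda r:(r[...,0]-r[...,2])
print(g(r)[::2,::2])
E
```

```text
shift [0.013 0.043 1.023] rot [-0.014 -0.003 -0.   ] t 27.5 w 0.05052431472309369
[0.57111284 0.10128548 0.15893623]
294 182
[[ -2  -1  -1  -1   0  -1  -2  -3  -7 -12 -12 -11  -7   1   2   2   6   2
  -11]
 [ -1  -1   0   0   0  -1  12  50  35  30  19   6   4   4   3   2   6   2
  -10]
 [ -2  -2  -1  -1  -3   0  55  96  95  92  92  96  91  56   9   2   4  -2
  -10]
 [ -2  -2  -1  -1  -2  10  67  89  92  92  93  94  94  93  71  19   5  -5
  -11]
 [ -2  -2  -1  -1  -2  33  84  90  79  73  81  91  91  93 101  88  10  -6
  -12]
 [ -2  -2  -1  -2  -1  39  84  55  24  21  31  70  92  93  95 107  15 -11
  -12]
 [ -1  -3  -1  -1   3  23  59  16  14  24  13  28  88  93  93 109  32 -11
  -12]
 [ -2  -3   1   1   7  21  66  26   7   9   7  40  90  93  94 111  29 -12
  -12]
 [ 10  -1  -1   2   8  19  79  69  33  27  43  84  94  93  99 112  12 -12
  -12]
 [  1  -1  -1   1   8  21  84  92  90  87  90  90  90  92 107  92  -7 -13
  -12]
 [ -8  -3  -1   2   9  22  87  97  95  95  94  95 100 109 109  29 -10 -13
  -12]
 [-10  -8  -3   1   7  18  90 106 111 109 109 111 104  87  43   2 -11 -12
  -12]
 [-12 -10 -10  -5   7  19  51  71  88  91  82  78  61  33   2 -10 -12 -13
  -12]
 [-10  -9 -12 -12  -7   3  20  32  43  48  44  28  15   0 -10 -12 -13 -12
  -12]]
```

>>> {"fn": "move_arm", "kwargs": {
  "plan": [0.01,0.03,0.1,0,0,0,45,0.01,0.03,0.3,0,0,0,45,0.01,0.03,0.5,0,0,0,45,0.01,0.03,0.65,0,0,0,45,0.01,0.03,0.75,0,0,0,45,0.01,0.03,0.85,0,0,0,45,0.01,0.03,0.95,0,0,0,45,0.01,0.03,1.05,0,0,0,45,0.01,0.03,1.15,0,0,0,45,0.01,0.03,1.2,0,0,0,45,0.01,0.03,1.2,0,0,0,45]
}}

```text
clock: 28.47
tool_pos: [0.5732, 0.1024, 0.1108]
eef_rot: [[-0.109, 0.994, -0.001], [0.994, 0.109, -0.0], [-0.0, -0.001, -1.0]]
wrist_force: [-0.1, 0.7, -0.4]
width: 0.0505
grip_force: 62.9
```

Underside is at 0.107, on the spindle; lower to 0.094.

>>> {"fn": "move_arm", "kwargs": {
  "plan": [0,0,0.1,0,0,0,45,0,0,0.2,0,0,0,45,0,0,0.28,0,0,0,45,0,0,0.34,0,0,0,45,0,0,0.38,0,0,0,45,0,0,0.42,0,0,0,45,0,0,0.44,0,0,0,45,0,0,0.44,0,0,0,45]
}}

```text
clock: 29.13
tool_pos: [0.5735, 0.1024, 0.0944]
eef_rot: [[-0.109, 0.994, -0.0], [0.994, 0.109, 0.001], [0.001, -0.0, -1.0]]
wrist_force: [-1.5, -0.0, 5.2]
width: 0.0509
grip_force: 63.4
```

>>> {"fn": "move_arm", "kwargs": {
  "plan": [0,0,0,0,0,0,60,0,0,0,0,0,0,72,0,0,0,0,0,0,72,0,0,-0.1,0,0,0,72,0,0,-0.4,0,0,0,72,0,0,-1.0,0,0,0,72,0,0,-1.8,0,0,0,72,0,0,-2.3,0,0,0,72,0,0,-2.4,0,0,0,72,0,0,-2.4,0,0,0,72,0,0,-2.4,0,0,0,72],
  "force": 20
}}

```text
clock: 30.05
tool_pos: [0.573, 0.1026, 0.1896]
eef_rot: [[-0.109, 0.994, -0.0], [0.994, 0.109, 0.0], [0.0, -0.0, -1.0]]
wrist_force: [-1.2, 0.6, -0.0]
width: 0.0721
grip_force: 0.0
```

```bash
python3 - <<'E'
from h import *
go(.4419,.1695,.05); print(state()['tool_pos'])
E
```

```text
shift [ 2.021 -3.073  3.491] rot [-0.004 -0.004 -0.   ] t 30.05 w 0.07206386279306994
[0.5730131  0.10255788 0.18956401]
```

>>> {"fn": "move_arm", "kwargs": {
  "plan": [0.2,-0.3,0,0,0,0,55,0.6,-0.9,0,0,0,0,55,1.0,-1.5,0,0,0,0,55,1.4,-2.1,0.3,0,0,0,55,1.7,-2.6,1.0,0,0,0,55,1.95,-2.95,1.8,0,0,0,55,2.02,-3.07,2.6,0,0,0,55,2.02,-3.07,3.2,0,0,0,55,2.02,-3.07,3.5,0,0,0,55,2.02,-3.07,3.5,0,0,0,55,2.02,-3.07,3.5,0,0,0,55]
}}

```text
clock: 30.97
tool_pos: [0.4416, 0.1686, 0.0486]
eef_rot: [[-0.109, 0.994, -0.003], [0.994, 0.109, -0.002], [-0.002, -0.003, -1.0]]
wrist_force: [1.0, -0.4, 0.1]
width: 0.0548
grip_force: 0.0
```

```bash
python3 - <<'E'
from h import *
go(.4419,.1695,.004,6.3); print(state()['tool_pos'])
t=read_camera('top'); cv2.imwrite('pics/t9.png',t[:,:,::-1])
b,B=blob(t,(305,205),9,0,lambda r:(r[...,0]-r[...,2]>30)); print('hone top centroid',b,B)
for z in (.104,.09): print(proj('top',[.5725,.102,z]))
print(hc(proj('top',cyl(.027,.014)+[.5725,.102,.09])))
E
```

```text
shift [0.024 0.014 1.115] rot [-0.029  0.016 -0.009] t 30.9667 w 0.05483416984279233
[0.44157206 0.16858278 0.04858943]
hone top centroid [305.22588055 205.28407351] 326.5
[[305.7343525  206.21919382]]
[[305.46030536 207.08993622]]
(array([305.62275668, 206.61485814]), 343.3895374920685)
```

Honing wheel's centroid (305.2,205.3) matches its seated prediction with the known bias. Grip the collar.

>>> {"fn": "move_arm", "kwargs": {
  "plan": [0.02,0.01,0.2,0,0,0,55,0.02,0.01,0.5,0,0,0,55,0.02,0.01,0.8,0,0,0,55,0.02,0.01,1.0,0,0,0,55,0.02,0.01,1.11,0,0,0,55,0.02,0.01,1.11,0,0,0,55,0.02,0.01,1.11,0,0,0,22,0.02,0.01,1.11,0,0,0,22,0.02,0.01,1.11,0,0,0,22,0.02,0.01,1.11,0,0,0,22,0.02,0.01,1.11,0,0,0,22],
  "force": 30
}}

```text
clock: 31.93
tool_pos: [0.4434, 0.1703, 0.006]
eef_rot: [[-0.109, 0.994, 0.001], [0.994, 0.109, 0.001], [0.001, 0.001, -1.0]]
wrist_force: [-1.4, -0.2, 6.0]
width: 0.0296
grip_force: 29.6
```

>>> {"fn": "move_arm", "kwargs": {
  "plan": [0,0,0,0,0,0,22,0,0,-0.3,0,0,0,22,0,0,-1.0,0,0,0,22,0,0,-1.9,0,0,0,22,0,0,-2.8,0,0,0,22,-0.1,0.2,-3.6,0,0,0,22,-0.4,0.7,-4.1,0,0,0,22,-0.8,1.2,-4.1,0,0,0,22,-1.2,1.8,-4.1,0,0,0,22,-1.6,2.4,-4.1,0,0,0,22,-1.95,2.85,-4.1,0,0,0,22,-2.05,3.03,-4.1,0,0,0,22],
  "force": 60
}}

```text
clock: 32.93
tool_pos: [0.5748, 0.0991, 0.1696]
eef_rot: [[-0.106, 0.994, 0.002], [0.994, 0.106, -0.002], [-0.002, 0.002, -1.0]]
wrist_force: [-0.0, -0.0, 0.0]
width: 0.0276
grip_force: 59.2
```

>>> {"fn": "move_arm", "kwargs": {
  "plan": [0,0,0,0,0,0,22,0,0,0.1,0,0,0,22,0,0,0.2,0,0,0,22,0,0,0.2,0,0,0,22,0,0,0.2,0,0,0,22]
}}

```text
clock: 33.35
tool_pos: [0.571, 0.1029, 0.1608]
eef_rot: [[-0.111, 0.994, -0.002], [0.994, 0.111, 0.0], [0.001, -0.002, -1.0]]
wrist_force: [0.3, 0.8, 0.7]
width: 0.0276
grip_force: 59.2
```

```bash
python3 - <<'E'
from h import *
go(.573,.1022,.122); P=state()['tool_pos']; print(P)
s=read_camera('scene'); cv2.imwrite('pics/s10.png',s[:,:,::-1])
u,v=proj('scene',P+[0,0,.004])[0]; print(u,v); u=int(u);v=int(v)
print(s[v-9:v+14,u-12:u+13].astype(int).sum(2)[:, ::1]//30)
E
```

```text
shift [-0.024  0.048  0.969] rot [-0.015 -0.006 -0.   ] t 33.35 w 0.027570402241778234
[0.57104476 0.10290354 0.16076859]
293.96429362754753 183.03208099026585
[[ 6  6  6  6  5  4  3  3  3  5 10 14 17 16 11  6  3  3  2  3  3  4  6  7
   9]
 [ 5  5  5  5  4  4  3  3  3  6 11 15 17 16 11  6  3  2  3  2  3  4  6  7
   9]
 [ 3  4  3  3  3  3  3  3  4  8 12 16 17 16 11  6  3  2  3  3  2  4  6  8
  10]
 [ 3  3  3  3  3  3  3  4  5  9 12 15 16 15 11  6  3  2  3  2  3  4  7  8
  11]
 [ 3  3  3  3  3  3  3  5  7 10 11 12 12 11  8  5  3  3  2  3  2  4  7  9
  13]
 [ 4  3  3  3  3  3  3  6  8 10  9  7  7  6  5  4  3  3  2  3  3  4  7 10
  14]
 [ 4  4  3  3  3  3  4  7  9  9  7  5  3  3  3  3  3  3  3  3  3  4  7 11
  15]
 [ 4  4  3  3  3  4  6  8  9  8  6  4  3  3  3  3  3  3  3  2  3  5  8 12
  16]
 [ 4  4  3  3  3  4  6  8  9  8  6  3  3  3  3  3  3  3  2  3  4  8 12 15
  18]
 [ 4  3  3  3  3  4  6  8  9  8  6  6  6  5  5  4  2  2  3  4  7 12 16 18
  19]
 [ 5  4  3  3  3  4  6  8  9  8  8 11 12 11 10  8  5  3  3  5 10 15 18 19
  19]
 [ 6  4  3  3  3  4  6  8  9  9 10 15 16 17 15 12  7  4  3  
[... 200 characters left out ...]
 6  8  9  8  6  6  6  7  6  5  3  2  3  7 12 17 19 19
  20]
 [17 15 12  8  5  5  7  8  9  8  6  4  4  3  3  3  2  2  4  9 14 18 19 20
  20]
 [18 17 15 12 10  9  9  9  9  8  5  4  3  3  2  2  2  4  8 12 16 19 20 20
  20]
 [19 18 17 16 15 14 12 11  9  7  4  3  3  3  2  2  5  8 12 16 18 19 20 20
  20]
 [19 19 18 18 18 17 16 14 12  9  6  4  3  4  4  6  9 12 16 18 19 19 20 20
  20]
 [20 19 19 19 19 19 18 17 15 12  9  7  7  7  8 10 12 15 16 18 18 19 20 20
  20]
 [20 20 20 19 19 18 17 16 14 13 11 11 12 12 12 12 13 14 15 15 16 18 19 19
  20]
 [20 20 19 19 17 16 14 14 14 14 14 15 15 16 15 15 15 15 14 14 14 15 17 19
  19]
 [20 19 19 17 15 14 13 14 15 15 15 16 17 17 17 16 16 16 15 15 14 14 15 16
  18]]
```

>>> {"fn": "move_arm", "kwargs": {
  "plan": [-0.02,0.04,0.1,0,0,0,22,-0.02,0.04,0.3,0,0,0,22,-0.02,0.04,0.5,0,0,0,22,-0.02,0.04,0.65,0,0,0,22,-0.02,0.04,0.75,0,0,0,22,-0.02,0.04,0.85,0,0,0,22,-0.02,0.04,0.93,0,0,0,22,-0.02,0.04,1.0,0,0,0,22,-0.02,0.04,1.05,0,0,0,22,-0.02,0.04,1.1,0,0,0,22,-0.02,0.04,1.1,0,0,0,22]
}}

```text
clock: 34.32
tool_pos: [0.5739, 0.1014, 0.117]
eef_rot: [[-0.109, 0.994, -0.0], [0.994, 0.109, 0.0], [0.0, -0.0, -1.0]]
wrist_force: [0.5, 0.8, -0.9]
width: 0.0276
grip_force: 59.2
```

>>> {"fn": "move_arm", "kwargs": {
  "plan": [0.01,-0.02,0.04,0,0,0,22,0.01,-0.02,0.08,0,0,0,22,0.01,-0.02,0.12,0,0,0,22,0.01,-0.02,0.16,0,0,0,22,0.01,-0.02,0.19,0,0,0,22,0.01,-0.02,0.19,0,0,0,22]
}}

```text
clock: 34.82
tool_pos: [0.5736, 0.1017, 0.1103]
eef_rot: [[-0.109, 0.994, 0.001], [0.994, 0.109, 0.001], [0.001, 0.001, -1.0]]
wrist_force: [-0.6, 0.2, 3.1]
width: 0.0277
grip_force: 59.9
```

Contact at the seat height. Release, rise and back off.

>>> {"fn": "move_arm", "kwargs": {
  "plan": [0,0,0,0,0,0,40,0,0,0,0,0,0,50,0,0,0,0,0,0,50,0,0,-0.1,0,0,0,50,0,0,-0.4,0,0,0,50,0,0,-1.0,0,0,0,50,0,0,-1.8,0,0,0,50,0.2,-0.4,-2.3,0,0,0,50,0.6,-1.2,-2.4,0,0,0,50,1.2,-2.0,-2.4,0,0,0,50,1.7,-2.8,-2.4,0,0,0,50,1.9,-3.0,-2.4,0,0,0,50]
}}

```text
clock: 35.82
tool_pos: [0.4407, 0.1658, 0.206]
eef_rot: [[-0.113, 0.994, -0.004], [0.994, 0.113, 0.002], [0.003, -0.004, -1.0]]
wrist_force: [0.4, -0.4, 0.0]
width: 0.0503
grip_force: 0.0
```

>>> {"fn": "move_arm", "kwargs": {
  "plan": [0,0,0,0,0,0,50,0,0,0,0,0,0,50,0,0,0,0,0,0,50]
}}

```text
clock: 36.07
tool_pos: [0.4469, 0.1634, 0.2065]
eef_rot: [[-0.108, 0.994, 0.002], [0.994, 0.108, 0.0], [0.0, 0.002, -1.0]]
wrist_force: [0.2, 0.1, -0.5]
width: 0.0502
grip_force: 0.0
```

```bash
python3 - <<'E'
from h import *
s=read_camera('scene');t=read_camera('top')
S=cv2.resize(s[160:260,240:340],(400,400),interpolation=3);T=cv2.resize(t[160:260,250:350],(400,400),interpolation=3)
cv2.imwrite("pics/g11.png",np.ascontiguousarray(np.concatenate([S,T],1)[:,:,::-1]))
A=np.array([.572,.102,.01])
for z in(.058,.072,.08,.094,.104,.112): print(z,(proj('scene',A+[0,0,z])[0]-[240,160])*4,(proj('top',A+[0,0,z])[0]-[250,160])*4+[400,0])
print(state()['wrist_force'],state()['width'])
E
```

```text
0.058 [216.89494336 215.12030775] [620.18145461 194.38307166]
0.072 [217.11921299 198.80013635] [621.23403941 191.04832829]
0.08 [217.2501298  189.27327815] [621.84781416 189.10379966]
0.094 [217.48424197 172.23686174] [622.9441705  185.63038161]
0.104 [217.65549238 159.77491491] [623.74514764 183.09276829]
0.112 [217.79498741 149.6238181 ] [624.39697718 181.02767648]
[-0.50574567 -0.25654751  0.16328644] 0.0500144174175603
```

View pics/g11.png

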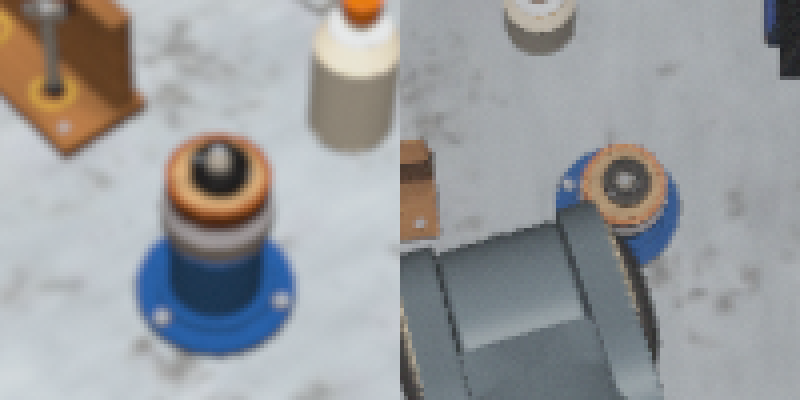

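The final picture shows the full stack: honing wheel flat, black collar on it (scene crop 219,170), and the tip poking out (219,153), as predicted. The robot is clear of it.

```bash
python3 -c "
from bench import *
print(close_job())"
```

```text
the job is handed in; nothing more can be done
None
```

The sharpening arbor is made up and handed in: the arbor stands home in the blue stand with the grey wheel, brass spacer, honing wheel and black collar stacked flat in that order, the gripper open and clear, at about 36 s of the 128 s allowed. No verdict came back from the hand-in.

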